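# Start a drying run at the balance's key console

### The arm

A 6-joint arm with a two-finger parallel gripper is mounted at the origin on a cart in front of the work surface, level with it; the furniture and walls round the work are solid. World frame = base frame: x ahead of the robot, y to its left, z up, the work surface at z = 0. Lengths are in mm, angles in rad, forces in N, time in s.
With the tool pointing down it reaches from about 300 to 825 mm from the base axis. Payload 5.4 kg.
Tool frame: the origin (TCP) lies midway between the tips of the shut fingers; the grasp point (between the pads) lies 19 mm behind it (grip_depth is the distance from the TCP to the grasp point, in mm); z points along the fingers, y is the direction in which the jaws open and shut (so a half turn about z gives the same grasp; the last joint's range is limited). The gripper opens to 92 mm and grips with 3 to 60 N. Pads are 20 mm wide; open, the fingers measure 128 mm over their backs; the gripper's body (75 mm by 189 mm) begins 69 mm behind the grasp point.
Start: joints at [-1.449, 0.158, 1.597, -0, 1.386, -0.21], TCP at [187.28, -543.629, 214.601] pointing down, gripper open.
Joint ranges: [-2.91, 2.91], [-0.94, 2.29], [0.18, 2.7], [-1.29, 4.43], [0.17, 2.64], [-3, 3]. Speed limits (rad/s): [2.57, 2.57, 3.14, 3.14, 3.14, 3.14].

### API

Orientations are given as a rotation vector (axis times angle).
In Python, from cell import goto, servo_line, goto_joints, grip, wait, inverse_kinematics, get_state, get_image, camera_model, IKError, finish_job, grip_depth gives the robot as it stands. Calls block until the motion is done:
- goto(position, orientation): joint-space move of the TCP to a pose.
- servo_line(position, frame=None, v=150): straight line of the TCP; frame=None keeps the orientation; v is the mean speed in mm/s.
- goto_joints(angles): joint-space move.
- grip(opening): finger opening in mm; the grip force is fixed at half the most; returns when the fingers have stopped.
- wait(seconds).
- inverse_kinematics(position, orientation): joint angles nearest the present ones, or None.
- get_state(): the state.
- get_image(name): name is "scene" or "top" or "wrist"; returns (picture, depth): 400x640x3 uint8, red, green, blue; 400x640 float32, mm along the optical axis (not along the pixel's ray), 0 where there is no reading.
- camera_model(name): a dict with "intrinsics" (3x3 intrinsics, pixels), "k1" (the pictures are not rectified: a ray, as slopes to the right and down, at radius r is drawn at 1 + k1 r^2 times it, then the intrinsics apply), "R" (3x3) and "t" (3): a world point X has camera coordinates R X + t. Camera axes: x right, y down, z forward; pixel columns grow to the right and rows downward; lengths in mm; the calibration is good to about 2 mm. A picture is of the moment at which its call begins: read the wrist's pose just before it. camera_model takes no time and is no camera call; for the wrist camera it gives the pose at the moment of the call.
A pose or a line that the arm cannot do raises IKError and nothing moves.
- finish_job(): hands the job in, once; it reports no verdict.
The state is a dict: "clock": time; "joints": joint angles; "joint_vel": joint speeds; "joint_torque": joint torques, N m; "position": TCP position; "tcp_rot": TCP orientation; "wrist_force": force on the tool from outside, world axes, zero at the start; "torque": the same for the moment, N m; "finger_gap": finger opening in mm.
Only numpy, scipy, OpenCV 4.12 (cv2) and the standard library are available. Lean on these libraries where they do the work, as an engineer would, in place of code of your own. Each camera call takes 0.05 s, during which the arm holds its last target.

### The job

Start a drying run from the low key console on the worktop. Using closed fingers and pressing only, first switch the rocker over by pushing down its raised far end, then press the square key fully home, then press the round key fully home; rocker and keys stay where you push them. Leave the narrow bar key up, and do not pick up or shift the small things standing round the console.

Things in the scene. Friction and masses are not known exactly. Their poses are not given: they have to be found in the camera images.
- console: White desk console with a grey level top panel, 122 (x) x 292 (y) x 34 mm high, fixed to the worktop. Origin at the centre of its underside; x points to its far edge, y to its left, z up. The rocker is at its left end (y = +100 mm); the three keys follow to the right at y = +30, -35 and -100 mm, all on the line x = -5 mm; a pale glassy display strip runs behind the keys.
- rocker_far_face (a point): Point to push: middle of the rocker's far face, 24 mm beyond its hinge line (along the console's y); moves with it. The rocker is a black paddle 72 (x) x 32 mm (y), two 36 mm faces in a shallow V over the hinge line. Off: near face level 40 mm above the worktop (6 mm above the panel), far face sloping up, its far edge 11 mm higher. On: far face level 40 mm above the worktop.
- rocker (a joint): Angle of the rocker (rad): 0 = off (far end raised), 0.32 = fully switched on (far end down, near end raised). The faces differ by 0.32 rad. It starts between 0 and 0.05, needs about 0.04 N m to turn, has no spring and stays where it is left.
- key_square_top (a point): Centre of the top face of the square key (28 x 28 mm; black, like the other keys). Up, the top is 13 mm above the grey panel and 47 mm above the worktop; fully home, 6 mm above the panel. It sits in one of the three key places on the console, any order, the places 65 mm apart in a row. Axes as the console's.
- key_square (a joint): The key slides straight down by 7 mm with about 2.5 N of friction, has no spring and stays where it is left: 0 = fully up, 0.007 = fully home (m).
- key_round_top (a point): Centre of the top face of the round key (28 mm diameter; black, like the other keys). Up, the top is 13 mm above the grey panel and 47 mm above the worktop; fully home, 6 mm above the panel. It sits in one of the three key places on the console, any order, the places 65 mm apart in a row. Axes as the console's.
- key_round (a joint): The key slides straight down by 7 mm with about 2.5 N of friction, has no spring and stays where it is left: 0 = fully up, 0.007 = fully home (m).
- key_bar_top (a point): Centre of the top face of the narrow bar key, which is to be left up (52 mm along x, 14 mm along y; black, like the other keys). Up, the top is 13 mm above the grey panel and 47 mm above the worktop; fully home, 6 mm above the panel. It sits in one of the three key places on the console, any order, the places 65 mm apart in a row. Axes as the console's.
- key_bar (a joint): The key slides straight down by 7 mm with about 2.5 N of friction, has no spring and stays where it is left: 0 = fully up, 0.007 = fully home (m).
- crucible: Small loose porcelain crucible, 43 mm diameter, 34 mm high, standing just beyond the console; origin at the centre of its underside. To be left alone.
- weigh_boat: Loose white square weighing dish, 69 x 69 x 16 mm, just beyond the console; origin at the centre of its underside. To be left alone.
- calibration_weight: Loose pale grey calibration weight with a neck and knob, 28 mm diameter, 52 mm high, standing off the right end of the console; origin at the centre of its underside. To be left alone.

How it is judged (in metres and radians):
On the way, in this order (a step that is already met when the one before it is completed fails the run):
1. the rocker is switched over (value of joint rocker above 0.26 rad), for 0.1 s.
2. the square key is pressed home (value of joint rocker above 0.26 rad and value of joint key_square above 0.0055 m), for 0.1 s.
3. the round key is pressed home (all of step 2 and value of joint key_round above 0.0055 m), for 0.1 s.
At the end, for the whole second after the job is handed in: Rocker turned past 0.26 rad of 0.32, square and round keys at least 5.5 mm of 7 mm down, bar key less than 2 mm down, crucible, dish and weight within 15 mm of where they stood and at rest (all of step 3 and value of joint key_bar below 0.002 m and distance of each of crucible, weigh_boat, calibration_weight from where it was at the start of the episode below 0.015 m and linear speed of each of crucible, weigh_boat, calibration_weight below 0.02 m/s); the robot touches nothing.
It fails at once if a key is pressed (over 2 mm) before the rocker is switched over (value of joint rocker below 0.26 rad and value of joint any of key_square, key_round above 0.002 m).
It fails at once if the round key is pressed (over 2 mm) before the square key is home (value of joint key_round above 0.002 m and value of joint key_square below 0.0055 m).
It fails at once if the bar key is pressed (over 2 mm) (value of joint key_bar above 0.002 m).
It fails at once if a bystander is lifted, carried or shifted by over 15 mm (distance of any of crucible, weigh_boat, calibration_weight from where it was at the start of the episode above 0.015 m).
It also fails if it takes over 35 s, if anything falls off the work surface, if the arm or the gripper's body presses on something with over 40 N, if the wrist force passes 120 N, or if a joint passes its speed limit or range.

## Working session

There is one attempt and no reset: what is moved stays moved. The work goes in short steps, each a Python script; the robot and the scene stay as the last script left them, time stands still between calls to the robot, and variables do not carry over. Pictures are saved under pics/ and viewed, and the job is handed in when it is done.

```bash
mkdir -p pics; ls; python3 - <<'E'
from cell import *
import cv2,numpy as np
s=get_state();print(s)
for n in("top","scene"):
    p,d=get_image(n);cv2.imwrite(f"pics/{n}0.png",p[:,:,::-1]);np.savez(f"pics/{n}0.npz",p=p,d=d)
    m=camera_model(n);print(n,m, (d>0).mean())
E
```

```text
pics
{'clock': 0.0, 'joints': array([-1.44909556e+00,  1.59034316e-01,  1.59819735e+00, -4.85563953e-05,
        1.38617264e+00, -2.10100351e-01]), 'joint_vel': array([ 0.00098138,  0.0008832 , -0.00052982,  0.00130771,  0.00173576,
        0.00126337]), 'joint_torque': array([-3.79647418e-04, -3.85568976e+01, -3.22111380e+01,  7.01084733e-02,
        3.79467197e-02, -1.37772568e-04]), 'position': array([ 187.19374726, -543.03338521,  213.64465339]), 'tcp_rot': array([-3.09666926e+00, -5.18519103e-01, -5.08209260e-05]), 'wrist_force': array([-0.44437934,  0.64465913, -0.00627331]), 'torque': array([ 0.02717929, -0.02664767,  0.00339124]), 'finger_gap': 91.96508323560207}
top {'intrinsics': array([[507.25375769,   0.        , 310.23988162],
       [  0.        , 507.25375769, 194.29614686],
       [  0.        ,   0.        ,   1.        ]]), 'k1': -0.043037149878879084, 'R': array([[ 1.48290756e-02, -9.99889886e-01, -5.59942546e-04],
       [-9.91221132e-01, -1.46269257e-02, -1.31402896e-01],
       [ 1.31380236e-01,  2.50361036e-03, -9.91328889e-01]]), 't': array([-195.92322952,  514.28931062,  908.58226023])} 0.99568359375
scene {'intrinsics': array([[473.41345341,   0.        , 311.80351302],
       [  0.        , 473.41345341, 198.43039729],
       [  0.        ,   0.        ,   1.        ]]), 'k1': -0.0879911032074274, 'R': array([[ 0.49187538, -0.87044284,  0.01969462],
       [-0.38234782, -0.23627133, -0.89330062],
       [ 0.7822204 ,  0.43186239, -0.44902797]]), 't': array([-409.52838698,  221.44580179,  530.13972475])} 0.9880859375
```

View pics/top0.png

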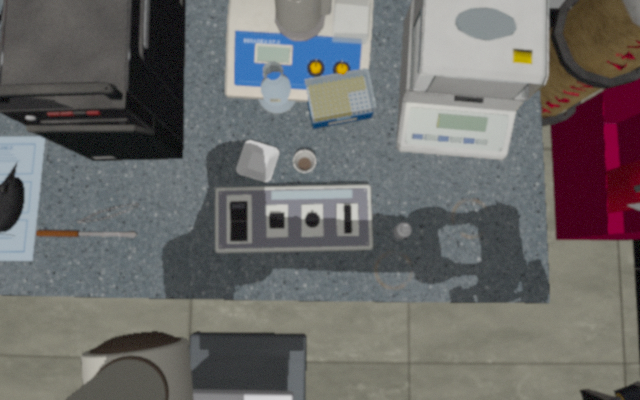

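View pics/scene0.png

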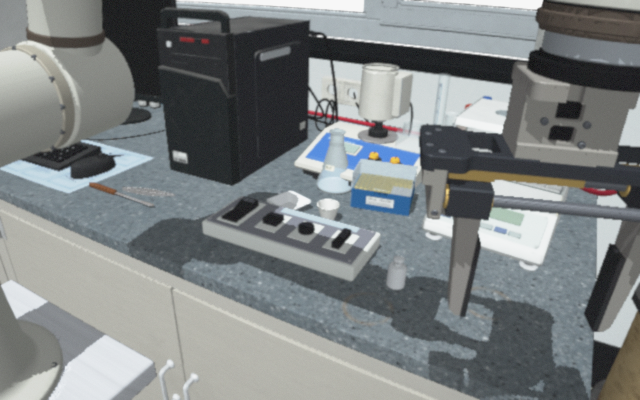

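The top view shows, left to right: rocker (239,219), square (277,220), round (312,220) and bar (347,219). The dish is at (258,160), the crucible at (304,160) and the weight at (402,230). Next I'll segment and measure.

```bash
cat > h.py <<'E'
import numpy as np,cv2
from cell import *
def ray(m,uv):
    K=m['intrinsics'];k=m['k1']
    uv=np.atleast_2d(np.array(uv,float))
    q=cv2.undistortPoints(uv.reshape(-1,1,2),K,np.array([k,0,0,0,0.])).reshape(-1,2)
    d=np.c_[q,np.ones(len(q))]@m['R']; c=-m['R'].T@m['t']
    return c,d
def onz(m,uv,z):
    c,d=ray(m,uv); return c+d*((z-c[2])/d[:,2])[:,None]
def withd(m,uv,dep):
    c,d=ray(m,uv); return c+d*np.array(dep).reshape(-1,1)
E
python3 - <<'E'
from h import *
f=np.load('pics/top0.npz');p,d=f['p'],f['d'];m=camera_model('top')
g=cv2.cvtColor(p,cv2.COLOR_RGB2GRAY)
roi=(slice(175,262),slice(205,420))
mask=np.zeros_like(g);mask[roi]=(g[roi]<45)*255
n,l,st,c=cv2.connectedComponentsWithStats(mask)
for i in range(1,n):
    if st[i,4]>40:
        v,u=np.where(l==i)
        w=onz(m,c[i],47)[0]; e=withd(m,c[i],d[int(c[i][1]),int(c[i][0])])[0]
        print(st[i],c[i].round(1),w.round(1),'depth pt',e.round(1))
# console outline via depth height
vv,uu=np.mgrid[175:262,205:420]
P=withd(m,np.c_[uu.ravel(),vv.ravel()],d[roi].ravel())
H=P[:,2].reshape(vv.shape)
hm=((H>25)&(H<60)).astype(np.uint8)*255
cs,_=cv2.findContours(hm,cv2.RETR_EXTERNAL,cv2.CHAIN_APPROX_NONE)
k=max(cs,key=cv2.contourArea).reshape(-1,2)+[205,175]
W=onz(m,k,34)[:,:2].astype(np.float32)
print(cv2.minAreaRect(W), [onz(m,k,34).round(0)[i] for i in range(0,len(k),60)])
print(np.median(H[hm>0]))
z=cv2.resize(p[150:265,205:420],None,fx=3.7,fy=3.7,interpolation=cv2.INTER_CUBIC);cv2.imwrite('pics/topz.png',z[:,:,::-1])
E
```

```text
[231 202  15  38 505] [238.3 221.9] [462.8 -58.   47. ] depth pt [463.4 -56.9  39.3]
[345 207   6  25  86] [347.2 221.4] [ 466.6 -256.4   47. ] depth pt [ 467.  -256.7   42.2]
[270 215  13  12 142] [275.9 220.8] [ 465.8 -126.6   47. ] depth pt [ 465.9 -126.5   45.8]
[307 214  11  12  96] [311.9 220.1] [ 468.2 -192.    47. ] depth pt [ 468.2 -192.    46.9]
((472.2262878417969, -157.56809997558594), (121.09085083007812, 289.8807678222656), 2.0065364837646484) [array([ 535., -223.,   34.]), array([ 530., -111.,   34.]), array([513., -11.,  34.]), array([408., -23.,  34.]), array([ 411., -133.,   34.]), array([ 415., -243.,   34.]), array([ 469., -301.,   34.]), array([ 536., -253.,   34.])]
34.058947597605425
```

View pics/topz.png

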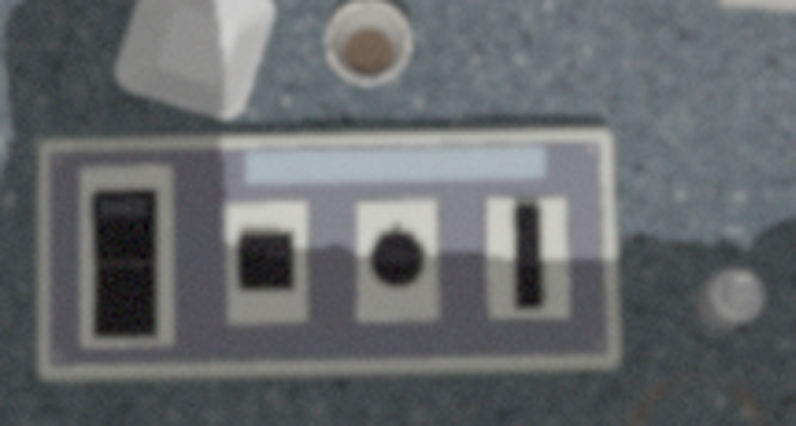

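The segmented keys agree with the console outline: the rectangle fit is 121x290 mm, centred at (472,-157), yaw 2.0°. From the left the order is square, round, bar. Next: close the fingers and hover above the rocker's far face.

```bash
cat >> h.py <<'E'
from scipy.spatial.transform import Rotation as Ro
YAW=np.radians(2.05);C=np.array([472.2,-157.1])
ROT=(Ro.from_euler('z',YAW)*Ro.from_euler('x',np.pi)).as_rotvec()
def con(x,y,z):
    c,s=np.cos(YAW),np.sin(YAW); return np.array([C[0]+c*x-s*y,C[1]+s*x+c*y,z])
def press(x,y,z0,zmin,fmax,step=1.0):
    # slow guarded descent
    p=con(x,y,z0); servo_line(p,v=80); wait(.1); f0=get_state()['wrist_force'][2]
    z=z0
    while z>zmin:
        z-=step; servo_line(con(x,y,z),v=20); s=get_state(); f=s['wrist_force'][2]-f0
        print(round(z,1),s['position'].round(1),round(f,1))
        if f>fmax: break
    wait(.1); print('end',get_state()['position'].round(1),(get_state()['wrist_force'][2]-f0).round(1))
E
python3 - <<'E'
from h import *
grip(0)
goto(con(19,100,110),ROT)
s=get_state();print(s['clock'],s['position'],con(19,100,110),s['finger_gap'],s['tcp_rot'],s['joints'].round(2))
m=camera_model('wrist');
for n in('scene','wrist'):
    p,d=get_image(n);cv2.imwrite(f"pics/{n}1.png",p[:,:,::-1])
    np.savez(f'pics/{n}1.npz',p=p,d=d,**m)
E
```

```text
3.5417 [487.86129942 -57.24543949 110.26020031] [487.6106782 -56.4843402 110.       ] 0.7527730190217949 [3.14069768e+00 5.48537803e-02 8.14812883e-04] [-0.36  0.05  1.93 -0.    1.16  1.17]
```

```bash
cd pics; python3 -c "
import cv2,numpy as np
cv2.imwrite('sw1.png',np.vstack([cv2.resize(cv2.imread(n),(480,300)) for n in('scene1.png','wrist1.png')]))"
```

```text
(no output)
```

View pics/sw1.png

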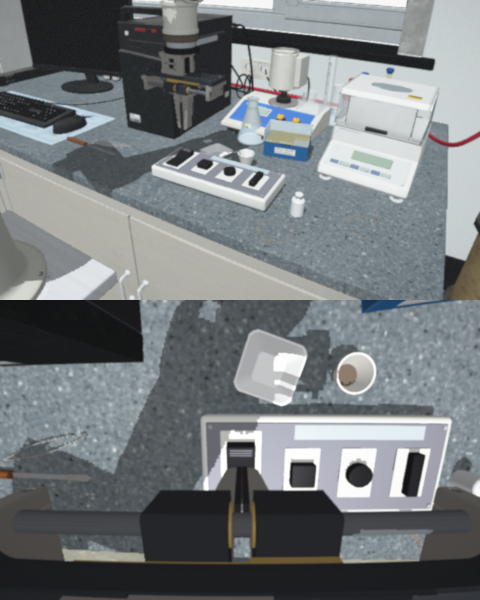

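The scene view shows the closed fingers over the rocker's left end. The wrist view shows the tips near (243,470) over the rocker, with the square at (302,474), round at (358,474) and bar at (413,474) in the composite, all untouched. I'll cross-check the keys from the wrist picture.

```bash
python3 - <<'E'
from h import *
f=np.load('pics/wrist1.npz');p=f['p'];d=f['d'];m={k:f[k] for k in('intrinsics','k1','R','t')};m['k1']=float(m['k1'])
g=cv2.cvtColor(p,cv2.COLOR_RGB2GRAY)
mask=np.zeros_like(g);mask[190:280,370:580]=(g[190:280,370:580]<45)*255
n,l,st,c=cv2.connectedComponentsWithStats(mask)
P=lambda a:withd(m,a,[d[int(a[1]),int(a[0])]])[0]
for i in range(1,n):
    if st[i,4]>60:print(st[i],c[i].round(),onz(m,c[i],47)[0].round(1),P(c[i]).round(1))
for y in(30,-35,-100):print(con(-5,y,47).round(1))
# panel corners far edge
for a in((320,203),(320,212)):print(P(a).round(1))
E
```

```text
[ 537  204   28   57 1077] [550. 232.] [ 475.1 -252.7   47. ] [ 475.5 -251.7   48.1]
[387 218  32  28 133] [399. 223.] [ 478.7 -121.2   47. ] [ 479.3 -120.7   48.7]
[462 218  33  30 374] [480. 230.] [ 475.2 -190.5   47. ] [ 475.5 -190.    47.9]
[ 370  255   81   25 1718] [405. 268.] [ 438.6 -130.7   47. ] [520.5 -77.  213.4]
[ 466.1 -127.3   47. ]
[ 468.5 -192.3   47. ]
[ 470.8 -257.2   47. ]
[494.4 -55.6  49.4]
[486.3 -55.8  47.2]
```

The dark mask picks up side walls and drops lit parts of the tops. I'll redo it using depth heights for the tops.

```bash
python3 - <<'E'
from h import *
f=np.load('pics/wrist1.npz');p=f['p'];d=f['d'];m={k:f[k] for k in('intrinsics','k1','R','t')};m['k1']=float(m['k1'])
vv,uu=np.mgrid[0:400,0:640]
P=withd(m,np.c_[uu.ravel(),vv.ravel()],d.ravel()).reshape(400,640,3)
H=P[...,2]
mask=((abs(H-47.5)<2.5)).astype(np.uint8);mask[:190]=0;mask[290:]=0;mask[:,:290]=0;mask[:,600:]=0
n,l,st,c=cv2.connectedComponentsWithStats(mask)
for i in range(1,n):
    if st[i,4]>60:
        q=P[l==i];lo,hi=np.percentile(q,1,0),np.percentile(q,99,0);print(st[i],'mid',((lo+hi)/2).round(1),'size',(hi-lo).round(1))
v=cv2.resize(p[180:300,290:600],None,fx=2.5,fy=2.5);cv2.imwrite('pics/wz.png',v[:,:,::-1])
E
```

```text
[302 192  40  30 767] mid [490.7 -56.6  47.5] size [23.7 31.   4.8]
[540 205  28  57 946] mid [ 473.3 -256.2   47.4] size [49.6 14.3  4.3]
[ 387  219   35   32 1059] mid [ 468.8 -126.4   47.5] size [27.2 27.2  4. ]
[464 219  34  31 787] mid [ 471.1 -191.4   47.4] size [24.9 26.   4.1]
```

View pics/wz.png

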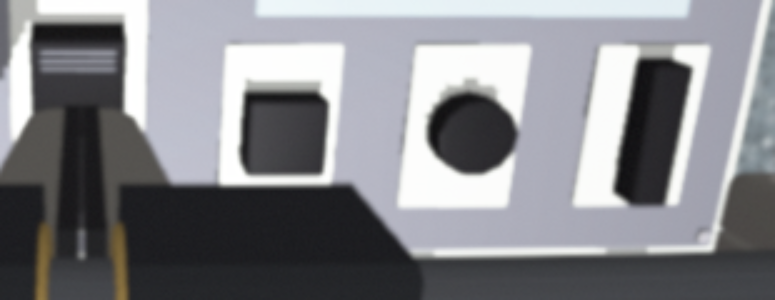

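The wrist view puts the keys about 2.6 mm further in x than the top view, with the right sizes. That is within the combined calibration error, so I split the difference and push the rocker under force guard.

```bash
sed -i 's/C=np.array(\[472.2,-157.1\])/C=np.array([473.5,-156.7])/' h.py; python3 - <<'E'
from h import *
press(20,100,56,36,9)
servo_line(con(20,100,100),v=150)
wait(.1)
for n in('scene',):
    p,d=get_image(n);cv2.imwrite(f"pics/{n}2.png",cv2.resize(p[150:300,170:410],None,fx=3,fy=3)[:,:,::-1])
m=camera_model('wrist');p,d=get_image('wrist');cv2.imwrite('pics/wrist2.png',p[:,:,::-1])
print(get_state()['clock'])
vv,uu=np.mgrid[192:230,300:345]
P=withd(m,np.c_[uu.ravel(),vv.ravel()],d[192:230,300:345].ravel()).reshape(38,45,3)
for c in(10,20,30):print(P[::5,c].round(1).tolist())
E
```

```text
55.0 [490.  -56.1  55.2] 0.1
54.0 [489.8 -56.   53.9] 0.2
53.0 [489.8 -56.   52.9] 0.3
52.0 [489.8 -56.   51.9] -0.4
51.0 [489.8 -56.   50.9] -0.1
50.0 [490.1 -56.1  50.1] 1.4
49.0 [490.1 -56.1  49.1] 0.9
48.0 [489.9 -56.1  48. ] 1.5
47.0 [489.8 -56.   46.9] 1.2
46.0 [489.8 -56.   45.8] 0.7
45.0 [489.8 -56.   44.9] 0.8
44.0 [489.8 -56.   43.9] 0.5
43.0 [489.8 -56.   42.9] 0.3
42.0 [489.8 -56.   41.9] 0.1
41.0 [489.8 -56.   40.9] 0.4
40.0 [489.9 -56.1  40.3] 5.5
39.0 [490.  -56.1  40.2] 12.5
end [490.  -56.1  40.1] 13.3
9.675
[[503.8, -45.6, 37.0], [500.6, -45.9, 40.8], [496.6, -46.0, 41.2], [492.6, -46.1, 41.3], [488.5, -46.2, 41.5], [483.8, -46.3, 39.6], [480.3, -46.4, 41.9], [498.5, -48.5, 106.1]]
[[504.1, -53.6, 37.2], [500.9, -53.7, 40.8], [496.8, -53.9, 40.7], [492.7, -54.0, 40.9], [488.6, -54.2, 40.7], [484.2, -54.3, 40.1], [499.6, -54.2, 99.8], [499.5, -54.3, 108.5]]
[[504.3, -61.6, 36.9], [501.2, -61.6, 40.9], [497.0, -61.8, 40.6], [493.0, -62.0, 40.8], [488.6, -62.1, 40.1], [484.9, -62.3, 41.4], [480.7, -62.5, 41.3], [499.2, -60.0, 106.9]]
```

View pics/wrist2.png

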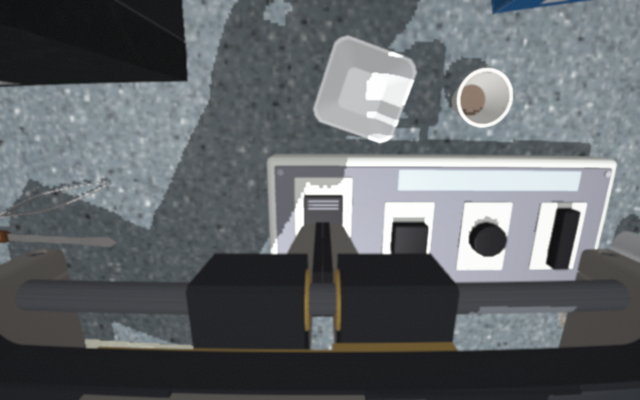

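View pics/scene2.png

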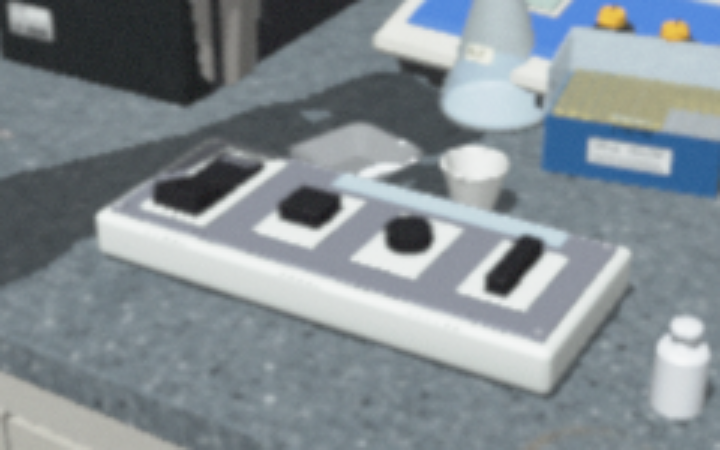

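The rocker is over: in the wrist view its far face (320,210) reads level at about 40.8 mm, and in the scene view the near end (185,185) is now raised. The stop was felt at z = 40.2. The keys are still up. Now the square key.

```bash
python3 - <<'E'
from h import *
servo_line(con(-5,30,75),v=150)
press(-5,30,52,36,13)
servo_line(con(-5,30,75),v=150)
wait(.1)
p,d=get_image('scene');cv2.imwrite("pics/scene3.png",cv2.resize(p[150:300,170:410],None,fx=3,fy=3)[:,:,::-1])
print(get_state()['clock'])
E
```

```text
51.0 [ 467.6 -127.    51.2] 0.5
50.0 [ 467.4 -126.9   50. ] 0.7
49.0 [ 467.3 -126.9   48.9] 0.5
48.0 [ 467.4 -126.9   47.9] 0.1
47.0 [ 467.5 -126.9   47. ] 1.4
46.0 [ 467.5 -127.    46. ] 1.6
45.0 [ 467.5 -126.9   45. ] 1.9
44.0 [ 467.5 -126.9   43.9] 1.0
43.0 [ 467.5 -126.9   42.9] 1.4
42.0 [ 467.5 -126.9   41.9] 1.6
41.0 [ 467.4 -126.9   40.9] 1.6
40.0 [ 467.5 -126.9   40.3] 4.8
39.0 [ 467.5 -126.9   40.3] 14.0
end [ 467.5 -126.9   40.3] 13.7
14.775
```

View pics/scene3.png

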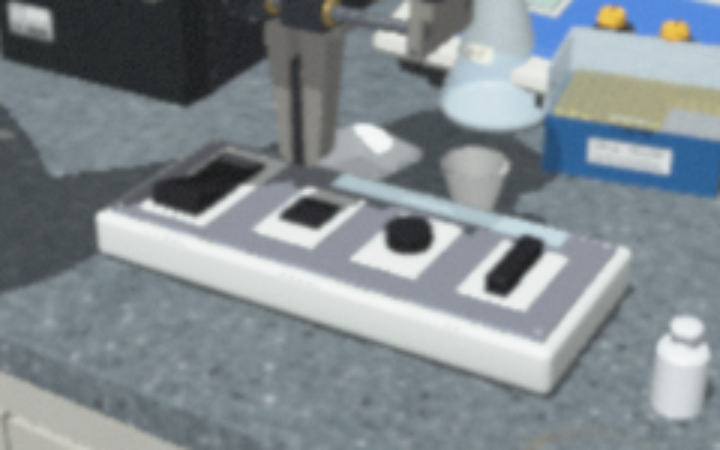

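The square key (310,210) is down; it hit its stop at 40.3. The round key (410,235) and bar key (515,265) are still up. Now the round key.

```bash
python3 - <<'E'
from h import *
servo_line(con(-5,-35,75),v=150)
press(-5,-35,52,36,13)
servo_line(con(-5,-35,110),v=150)
servo_line(con(-90,-35,200),v=250)
wait(.1)
p,d=get_image('scene');cv2.imwrite("pics/scene4.png",cv2.resize(p[150:300,170:410],None,fx=3,fy=3)[:,:,::-1])
m=camera_model('wrist');p,d=get_image('wrist');cv2.imwrite('pics/wrist4.png',p[:,:,::-1])
np.savez('pics/wrist4.npz',d=d,**m)
print(get_state()['clock'])
E
```

```text
51.0 [ 469.9 -191.9   51.2] 0.9
50.0 [ 469.7 -191.8   50. ] 0.5
49.0 [ 469.7 -191.8   48.9] 0.7
48.0 [ 469.7 -191.8   47.9] 0.9
47.0 [ 469.9 -191.9   47.1] 1.3
46.0 [ 469.9 -191.9   46.1] 2.1
45.0 [ 469.8 -191.9   45. ] 1.6
44.0 [ 469.8 -191.9   43.9] 1.2
43.0 [ 469.8 -191.9   42.9] 1.7
42.0 [ 469.8 -191.9   42. ] 2.1
41.0 [ 469.7 -191.9   40.9] 1.4
40.0 [ 469.8 -191.9   40.4] 5.8
39.0 [ 469.9 -191.9   40.3] 13.1
end [ 469.8 -191.9   40.3] 14.0
20.7083
```

View pics/scene4.png

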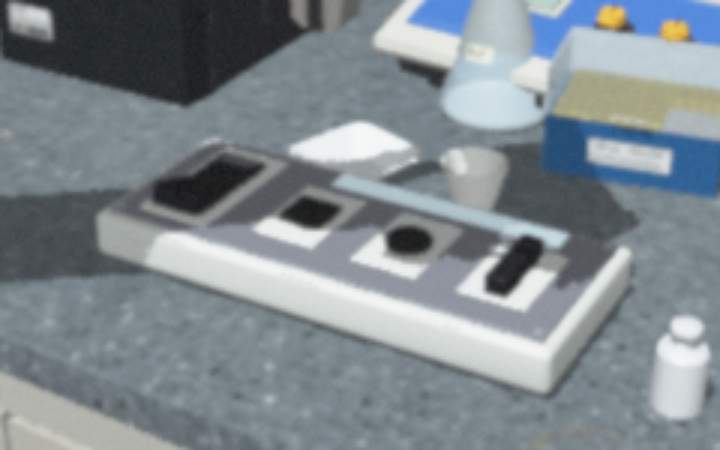

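View pics/wrist4.png

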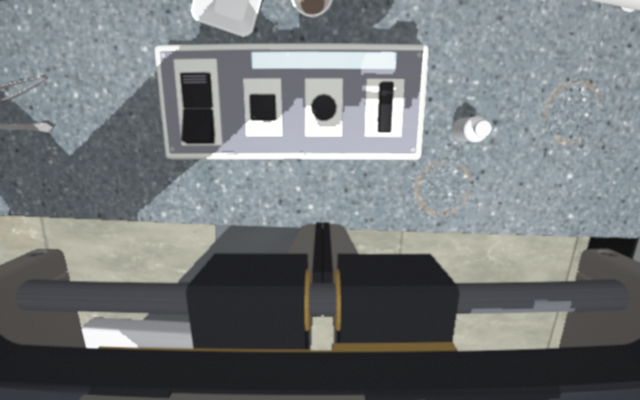

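The square key (263,107) and round key (323,107) are low, the bar key (386,106) is up, and the bystanders haven't moved. I'll check heights numerically and hand in if they agree.

```bash
python3 - <<'E'
from h import *
f=np.load('pics/wrist4.npz');d=f['d'];m={k:f[k] for k in('intrinsics','k1','R','t')};m['k1']=float(m['k1'])
h={}
for n,(u,v) in dict(sq=(263,107),rd=(323,107),bar=(386,110),rfar=(196,90),rnear=(199,135)).items():
    pts=[(u+i,v+j) for i in range(-3,4) for j in range(-4,5)]
    h[n]=np.median(withd(m,pts,[d[b,a] for a,b in pts])[:,2])
print(h)
if h['bar']-max(h['sq'],h['rd'])>5 and h['rfar']<43.5 : finish_job();print('done',get_state()['clock'])
E
```

```text
{'sq': np.float64(40.79023767210248), 'rd': np.float64(40.91856951396147), 'bar': np.float64(48.01513040167919), 'rfar': np.float64(40.9589826157374), 'rnear': np.float64(50.22513682348125)}
the job is handed in; nothing more can be done
the job is handed in; nothing more can be done
```

I switched the rocker over, then pressed the square key home, then the round key, all with closed fingers, and handed the job in at about 21 s of the 35 s.

- **Stops:** the rocker's far face and both keys each stopped firmly at z ≈ 40.2–40.3 mm, with about 13–14 N at the wrist.
- **Final heights, from the wrist camera's depth reading:**

| Part | Measured (mm) | Expected (mm) |
|---|---|---|
| Rocker far face | 41.0 | 40 (on) |
| Square key | 40.8 | 40 (home) |
| Round key | 40.9 | 40 (home) |
| Bar key | 48.0 | 47 (up) |

- **Reading offset:** every height reads about 1 mm high, which is within the calibration error.
- **Bystanders:** the crucible, dish and weight look unmoved in the last pictures. I judged this by eye and did not measure it. The arm was clear of everything at hand-in.
- **Disagreement:** the top and wrist cameras differed by about 2.6 mm in x on where the keys are. I used the midpoint. My first dark-mask measurement in the wrist view was wrong, so I replaced it with one based on depth heights.

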